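# Feel the gap of the stamping press with the feeler blade

## Robot

A 6-joint arm with a two-finger parallel gripper is mounted at the origin on the work surface. World frame = base frame: x ahead of the robot, y to its left, z up, the work surface at z = 0. Lengths are in mm, angles in rad, forces in N, time in s.
With the tool pointing down it reaches from about 300 to 775 mm from the base axis. Payload 14.6 kg.
Tool frame: the origin (TCP) lies between the finger pads; the fingertips stand 19 mm ahead of it and the grasp point (between the pads) is the TCP; z points along the fingers, y is the line along which they close (so a half turn about z gives the same grasp; the last joint's range is limited). The gripper opens to 94 mm and grips with 3 to 60 N. Pads are 16 mm wide; open, the fingers measure 119 mm over their backs; the gripper's body (75 mm by 177 mm) begins 78 mm behind the grasp point.
Start: joints at [-1.246, 0.3, 1.521, -0, 1.321, -0.067], TCP at [210.011, -508.315, 224.446] pointing down, gripper open.
Joint ranges: [-3.03, 3.03], [-0.79, 2.21], [0.23, 2.52], [-1.04, 4.18], [0, 3.07], [-2.55, 2.55]. Speed limits (rad/s): [2.22, 2.22, 2.57, 3.14, 3.14, 3.14].

## Interface

Orientations are given as [roll, pitch, yaw] about the fixed x, y, z axes, in that order (R = Rz(yaw) Ry(pitch) Rx(roll)).
In Python, from cell import monitor, imaging, job, find_in, trace gives the robot as it stands. The module is installed in compiled form; this text tells all that it offers.
- The arm moves only by the tool arm_command, never from a script. Its argument "steps" is a list of rows, each a list of 5 numbers: the opening, from 0 (shut) to 1 (fully open), then the shift along the tool's x, y, z in mm, then the turn about the tool's z in degrees. In form: [[gripper, dx, dy, dz, turn], ...]. A call has 1 to 20 rows; each row is the pose to reach, as a shift and turn from the pose commanded when the call began, along the tool's axes at that moment; what a row does not reach only later rows make up. A row lasts 1/8 s, in which the tool goes at most 62.5 mm and 10.7 degrees, less where a joint would pass 70% of its speed; a pose out of reach is approached as far as the arm can. A call with a gripper value outside its range is refused whole. The fingers move at their own pace and stop on an object; "force" is the grip in N (left out, the last holds). Time passes only in rows, so rows that repeat a pose let the fingers close. It gives the time, the measured TCP pose, the force, the opening and the grip force at its end, in the units of the state.
- monitor.read_state(): the state, without advancing time (a new reading comes with each control period).
- imaging.camera(name): name is "scene" or "top"; returns a dict with "img" (480x640x3 uint8, red, green, blue), "mtx" (3x3 intrinsics, pixels), "view" (4x4, takes a point from world to camera coordinates). Camera axes: x right, y down, z forward; pixel columns grow to the right and rows downward; lengths in mm; the calibration is good to about 2 mm. A picture is of the moment at which its call begins. There is no depth.
- job.sign_off(): hands the job in; it is judged then, once.
Trained networks look in a picture, given as the dict that the camera call returned (one of the last four; its "shot" number tells which), for a name from the list of things; names that differ only in an ending like _2 or _b are one class to them, and where a whole thing is asked for, a point or a joint stands for the part that bears it (a point fixed in the world has none). Each returns a list of dicts, best first, with "p" (0 to 1); they miss things now and then, are a little off and sometimes report something else, mostly with a low value. They report only what shows in the picture. A call takes as long as a camera call. They do not tell look-alikes from the thing itself.
- find_in(picture, target): "rect" ([centre column, centre row, width, height] in pixels, round what is visible of it).
- trace(picture, target): "region" (480x640 bool, what is visible of it) and "rect" ([centre column, centre row, width, height] in pixels, round what is visible of it).
The state is a dict: "clock": time; "joints": joint angles; "qd": joint speeds; "effort": joint torques, N m; "eef_pos": TCP position; "eef_rot": TCP orientation; "wrist_force": force on the tool from outside, world axes, zero at the start; "moment": the same for the moment, N m; "finger_gap": finger opening in mm; "finger_force": force on a finger pad.
Only numpy, scipy, OpenCV 4.12 (cv2) and the standard library are available. Lean on these libraries where they do the work, as an engineer would, in place of code of your own. Each camera call takes 0.05 s, during which the arm holds its last target. There are 200 camera calls.

## Task

Lift the top stamp tray off the wooden box by its bar and set it down flat in the middle of the dark rubber mat, then take the feeler blade by its blue handle and slide it, level and square, into the gap between the two plates of the small green press, until the brass plate has risen onto the blade and it drags, with the mouth of the plates standing within the red band. Finish still holding the blade there: do not let go of it. Leave everything else on the bench alone.

Things in the scene. Friction and masses are not known exactly. Their poses are not given: they have to be found in the camera images.
- tray: Top tray: a wooden tray of dark steel stamps, 100 (x) x 104 (y) mm, rim 14 mm high, 0.2 to 0.4 kg, loose across the rims of the box, 31 mm above the bench. Origin: centre of its underside, z up. In its middle stands a pale wooden lifting bar, 60 mm long (x), 14 thick (y), its top 54 mm above the underside; the stamps beside it reach 16 mm up.
- tray_bar (a point): Point in the lifting bar of the top tray, 40 mm above the tray's underside and 14 mm below the bar's top, midway along; axes as the tray. Grip here across y (14 mm).
- box: The wooden box below the tray, fixed to the bench: a board 200 (x) x 104 (y) x 5 mm, with walls up to 31 mm high around its rear part only (x from -8 to 100 mm); origin at the centre of its underside on the bench, z up. The feeler lies on the board along +x: its handle in the open at the front (-x), its blade inside the walls under the tray.
- feeler_grip (a point): Centre of the blue handle of the feeler blade (half-way up): handle 70 mm long (x) x 16 wide (y) x 28 high (z), standing on the 5 mm board; the whole feeler weighs 0.08 to 0.17 kg. The metal blade, 20 mm wide and 4 mm thick, goes out of the handle's front face along +x at this height, its tip 130 mm from this point. Z up.
- feeler_tip (a point): Middle of the tip of the blade (half-way through its 4 mm), axes as the handle: x points out of the tip, z up. The blade shows 95 mm in front of the handle; a red band is painted round it from 32 to 48 mm behind the tip.
- mouth (a point): Middle of the mouth of the press, at the front edge of its two plates, 57 mm above the bench: the height of the middle of a 4 mm blade lying on the lower plate. x points straight into the gap, z up. The gap is 12.5 mm high at the mouth (49.5 to 62 mm above the bench), narrows evenly to 1.5 mm at 22 mm inward, then stays so to 96 mm. It is 90 mm wide, open at both sides.
- press: Small green stamping press, fixed to the bench, 120 deep (x) x 120 wide, 147 mm high at its screw. Origin on the bench straight below the mouth; the press lies on its +x side. Lower plate steel, fixed, its flat top 55 mm above the bench; upper plate brass, sprung, its top 71 mm above the bench; green arm and screw above it from 40 mm inward.
- platen (a joint): How far the brass upper plate has risen, in m: 0 at rest, 0.012 at most, about 0.0025 with the blade lying between the plates. It is pressed down with about 4 to 6 N; pushing the blade in takes some 3 to 15 N. The blade first meets its slanted lead-in some 12 mm inward and rides fully between the plates from 22 mm.
- mat: Dark rubber mat fixed on the bench, 200 (x) x 180 (y) x 3 mm; origin at the centre of its underside on the bench.
- brass_block: Brass and aluminium bench block, 30 x 75 x 22 mm, a bystander near the robot; origin under it.
- silver_ring: Silver finger ring, 22 mm across, 4 mm high, lying flat, a bystander; origin centre of its underside.
- loose_stamp: Loose steel stamp, about 75 x 8 x 8 mm, a bystander near the robot; origin under its shank.
- jar: Glass jar with a metal lid, 60 mm across, 80 mm high, a bystander at the back; origin under it.
- dish: White dish, 70 mm across, 30 mm high, a bystander at the back; origin under it.
Not all that is in view belongs to the job. What is shaped like the press but purple is not meant.

How it is judged (in metres and radians):
On the way, in this order (a step that is already met when the one before it is completed fails the run):
1. the top tray is lifted clear of the box (height (world z) of tray above 0.045 m and contact force between tray and box below 0.05 N and contact force between the fingers and tray above 0.5 N), for 0.1 s.
2. the tray stands flat on the mat, let go (horizontal distance between tray and mat below 0.055 m and height (world z) of tray between -0.001 and 0.008 m and angle between tray's own z axis and vertical below 0.06 rad and contact force between tray and mat above 0.5 N and contact force between the fingers and tray below 0.1 N), for 0.2 s.
3. the feeler is lifted off the box in the gripper (height (world z) of feeler_grip above 0.04 m and contact force between feeler and box below 0.05 N and contact force between the fingers and feeler above 0.5 N), for 0.1 s.
At the end, for the whole second after the job is handed in: Blade tip 29 to 51 mm past the mouth, within 30 mm of its middle, level and square within 8 degrees; brass plate risen 1.2 to 5 mm on it; blade at rest, held in the fingers; tray flat on the mat, let go, its centre within 55 mm of the mat's (all of step 2 and x of feeler_tip in the frame of mouth between 0.029 and 0.051 m and y of feeler_tip in the frame of mouth between -0.03 and 0.03 m and angle between the x axis of feeler_tip and the x axis of mouth, either way round below 0.14 rad and angle between feeler_tip's own z axis and vertical below 0.14 rad and value of joint platen between 0.0012 and 0.005 m and contact force between the fingers and feeler above 1 N and contact force between feeler and box below 0.1 N and linear speed of feeler below 0.01 m/s); the arm keeps its last pose, push and grip.
It fails at once if a bystander is moved more than 30 mm (distance of any of brass_block, silver_ring, loose_stamp, jar, dish from where it was at the start of the episode above 0.03 m).
It fails at once if the brass plate is levered up more than 9 mm (value of joint platen above 0.009 m).
It fails at once if the tray is tipped (angle between tray's own z axis and vertical above 0.5 rad).
It also fails if it takes over 69 s, if anything falls off the work surface, if the arm or the gripper's body presses on something with over 40 N, if the wrist force passes 120 N, or if a joint passes its speed limit or range.

## Working session

There is one attempt and no reset: what is moved stays moved. The work goes in short steps, Python scripts to look and compute and a tool call to move; the robot and the scene stay as the last step left them, time stands still between calls to the robot, and variables do not carry over. Pictures are saved under pics/ and viewed, at most 10 in all, crops included, and the job is handed in when it is done.

Besides the shell and the picture viewer there is one more tool, called after ">>>" as a command line: name --pt "numbers of a row" for each row, then --argument value for the rest. arm_command: Moves the arm, as the interface text tells. Its arguments: {"type":"object","properties":{"steps":{"type":"array","items":{"type":"array","items":{"type":"number"}}},"force":{"type":"number"}},"required":["steps"]}

```bash
mkdir -p pics; cat > h.py <<'E'
import numpy as np, cv2
from cell import monitor, imaging, job, find_in, trace
def ray(c,uv):
    V=np.array(c["view"]);K=np.array(c["mtx"]);R=V[:3,:3];t=V[:3,3]
    return -R.T@t, R.T@np.linalg.inv(K)@np.array([uv[0],uv[1],1.])
def at(c,uv,z):
    o,d=ray(c,uv); return o+d*(z-o[2])/d[2]
def proj(c,p):
    V=np.array(c["view"]);q=np.array(c["mtx"])@(V[:3,:3]@np.array(p,float)+V[:3,3]); return q[:2]/q[2]
def save(c,n): cv2.imwrite("pics/"+n,cv2.cvtColor(c["img"],cv2.COLOR_RGB2BGR))
E
python3 - <<'E'
from h import *
np.set_printoptions(precision=1,suppress=True)
s=monitor.read_state();print(s)
for n in("top","scene"):
    c=imaging.camera(n);save(c,n+"0.png");print(n,ray(c,(320,240)))
    for t in["tray","tray_bar","box","feeler_grip","press","mat","brass_block","silver_ring","loose_stamp","jar","dish"]:
        print(t,[(round(r["p"],2),np.round(r["rect"]).tolist(),at(c,r["rect"][:2],0)) for r in find_in(c,t)[:3]])
E
```

```text
{'clock': 0.0, 'joints': array([-1.2,  0.3,  1.5, -0. ,  1.3, -0.1]), 'qd': array([-0.,  0.,  0.,  0.,  0., -0.]), 'effort': array([  0. , -53.2, -35.3,   0.1,   0. ,  -0. ]), 'eef_pos': array([ 209.9, -508.1,  223.9]), 'eef_rot': array([-3.1, -0. ,  0.4]), 'wrist_force': array([ 0. ,  0.8, -0.2]), 'moment': array([-0., -0.,  0.]), 'finger_force': 0.0, 'finger_gap': 93.80845591508191}
top (array([ 266.6,  -29.8, 1314.8]), array([ 0.2, -0. , -1. ]))
tray [(0.74, [173.0, 166.0, 51.0, 49.0], array([643.5, 306.5,   0. ]))]
tray_bar [(0.88, [171.0, 165.0, 52.0, 48.0], array([645.3, 312.1,   0. ]))]
box [(0.94, [177.0, 191.0, 48.0, 88.0], array([585.6, 295.5,   0. ])), (0.23, [176.0, 207.0, 12.0, 41.0], array([548. , 295.2,   0. ]))]
feeler_grip [(0.58, [176.0, 206.0, 9.0, 37.0], array([549.4, 295.2,   0. ]))]
press [(0.79, [472.0, 343.0, 66.0, 65.0], array([ 247.7, -367.2,    0. ])), (0.78, [305.0, 168.0, 56.0, 68.0], array([640.3,   3. ,   0. ]))]
mat [(0.61, [428.0, 206.0, 84.0, 92.0], array([ 554.8, -277.7,    0. ]))]
brass_block [(0.94, [399.0, 283.0, 35.0, 17.0], array([ 378.6, -209.
[... 523 characters left out ...]
,   0. ]))]
box [(0.91, [354.0, 367.0, 92.0, 78.0], array([591.6, 306.1,   0. ]))]
feeler_grip [(0.84, [371.0, 347.0, 29.0, 24.0], array([526.2, 285.5,   0. ]))]
press [(0.8, [326.0, 148.0, 46.0, 58.0], array([ 208.2, -402.7,    0. ])), (0.78, [279.0, 277.0, 62.0, 68.0], array([610.3, -14.4,   0. ])), (0.61, [373.0, 346.0, 29.0, 24.0], array([519.8, 283.7,   0. ]))]
mat [(0.68, [251.0, 211.0, 84.0, 58.0], array([ 558. , -274.4,    0. ]))]
brass_block [(0.71, [313.0, 200.0, 17.0, 26.0], array([ 376.5, -215.8,    0. ]))]
silver_ring []
loose_stamp []
jar [(0.68, [198.0, 261.0, 28.0, 33.0], array([ 768.9, -179.2,    0. ]))]
dish [(0.85, [254.0, 349.0, 27.0, 32.0], array([767.2, 139.7,   0. ]))]
```

```bash
python3 -c "
import cv2
a=cv2.imread('pics/top0.png')[80:400,120:520];cv2.imwrite('pics/t0.png',cv2.resize(a,(750,600),interpolation=2))
b=cv2.imread('pics/scene0.png')[110:430,190:510];cv2.imwrite('pics/s0.png',cv2.resize(b,(600,600),interpolation=2))"
```

```text
(no output)
```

View pics/t0.png

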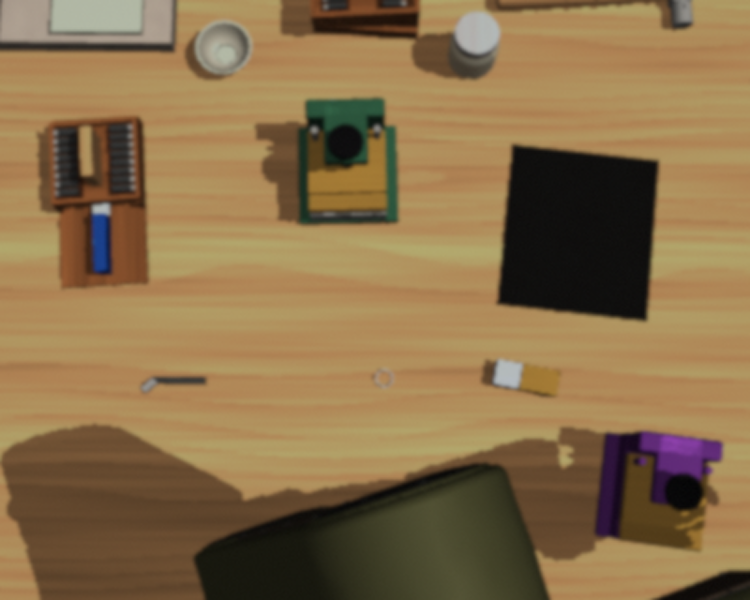

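View pics/s0.png

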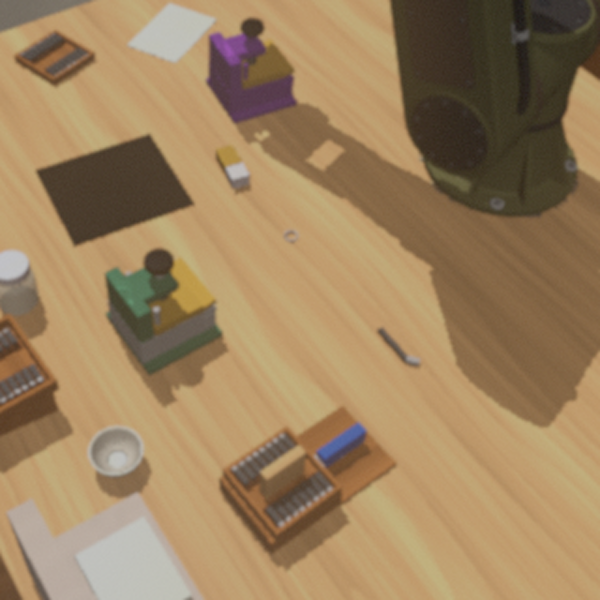

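Top crop: the tray is at about (95,163) with a pale bar along x, and the blue handle at (101,244) sits in front of it. The green press at (348,160) has its mouth facing the robot (down in the image). The mat is at (578,232), and the purple decoy is bottom right. The scene view agrees with this. Next I'll measure the poses.

```bash
cat > m.py <<'E'
from h import *
np.set_printoptions(precision=2,suppress=True)
def fit(c,mask,z):
    cs=max(cv2.findContours(mask.astype(np.uint8),0,cv2.CHAIN_APPROX_NONE)[0],key=cv2.contourArea)[:,0].astype(float)
    w=np.array([at(c,p,z)[:2] for p in cs],np.float32)
    (x,y),(a,b),t=cv2.minAreaRect(w); 
    return np.array([x,y,a,b,t])
def region(c,t,near,z=0):
    rs=[r for r in trace(c,t) if np.linalg.norm(at(c,r["rect"][:2],z)[:2]-near)<80]
    return rs[0]["region"]
def blue(c):
    h=cv2.cvtColor(c["img"],cv2.COLOR_RGB2HSV); return (h[...,0]>105)&(h[...,0]<130)&(h[...,1]>130)
E
python3 - <<'E'
from m import *
s=monitor.read_state();print("rot",np.degrees(s["eef_rot"]))
t=imaging.camera("top")
k=lambda u,v:(120+u/1.875-.25,80+v/1.875-.25)
P=lambda L,z:print([at(t,k(*q),z)[:2] for q in L])
print("tray rim");P([(48,122),(138,117),(145,203),(53,208)],45)
print("bar");P([(87,150)],85)
print("board");P([(61,288),(147,283)],5)
print("mat");P([(513,146),(658,160),(646,320),(498,303)],3)
print("brass");P([(307,193),(387,193)],71)
print("lower front");P([(307,216),(387,216)],55)
print("base");P([(299,222),(398,222)],10)
for n in("top","scene"):
    c=imaging.camera(n)
    print(n,"blue",fit(c,blue(c),33 if n=="top" else 26))
    for nm,q,z in(("mat",(555,-276),3),("press",(620,0),30),("tray",(620,300),38),("box",(590,300),10)):
        try: print(nm,fit(c,region(c,nm,q),z))
        except Exception as e: print(nm,e)
E
```

```text
rot [-180.      0.     22.45]
tray rim
[array([679.14, 359.24]), array([686.23, 252.4 ]), array([581.08, 239.75]), array([574.16, 347.58])]
bar
[array([633.11, 300.39])]
board
[array([485.61, 344.55]), array([492.52, 241.8 ])]
mat
[array([ 666.95, -199.48]), array([ 650.67, -376.75]), array([ 452.82, -355.8 ]), array([ 471.96, -179.09])]
brass
[array([588.03,  47.81]), array([588.79, -44.52])]
lower front
[array([564.6 ,  48.33]), array([565.37, -44.87])]
base
[array([567.76,  60.63]), array([568.73, -58.72])]
top blue [534.89 293.61  66.16  17.75   2.66]
mat list index out of range
press [638.38   1.76 153.95 118.73   1.07]
tray [633.   301.98 103.82 107.26   5.  ]
box [587.74 298.52 204.99 105.99   4.13]
scene blue [ -499.46 -1034.13    24.22     7.79    29.13]
mat [ 557.81 -278.23  183.13  202.37   83.07]
press [622.48 -14.44 143.5  185.93   2.39]
tray [629.79 302.04 105.17 109.83   4.58]
box [589.25 299.04 201.14 113.05   3.37]
```

>>> arm_command --pt "0.6 699 -586 0 18" --pt "0.6 699 -586 0 18" --pt "0.6 699 -586 0 18" --pt "0.6 699 -586 0 18" --pt "0.6 699 -586 0 18" --pt "0.6 699 -586 0 18" --pt "0.6 699 -586 0 18" --pt "0.6 699 -586 0 18" --pt "0.6 699 -586 0 18" --pt "0.6 699 -586 0 18" --pt "0.6 699 -586 0 18" --pt "0.6 699 -586 0 18" --pt "0.6 699 -586 0 18" --pt "0.6 699 -586 0 18" --pt "0.6 699 -586 0 18" --pt "0.6 699 -586 50 18" --pt "0.6 699 -586 80 18" --pt "0.6 699 -586 80 18" --pt "0.6 699 -586 80 18" --force 25

```text
clock: 4.12
eef_pos: [632.9, 300.4, 146.4]
eef_rot: [-3.141, -0.002, 0.078]
wrist_force: [0.0, -0.1, -0.1]
finger_gap: 56.4
finger_force: 0.0
```

>>> arm_command --pt "0.6 0 0 40 0" --pt "0.6 0 0 65 0" --pt "0.6 0 0 74 0" --pt "0.6 0 0 74 0" --pt "0 0 0 74 0" --pt "0 0 0 74 0" --pt "0 0 0 74 0" --pt "0 0 0 74 0" --pt "0 0 0 74 0" --pt "0 0 0 74 0"

```text
clock: 5.38
eef_pos: [632.3, 300.3, 70.6]
eef_rot: [-3.141, -0.0, 0.078]
wrist_force: [0.3, 2.3, 1.0]
finger_gap: 13.9
finger_force: 25.0
```

>>> arm_command --pt "0 0 0 -10 0" --pt "0 0 0 -20 0" --pt "0 0 0 -30 0" --pt "0 0 0 -30 0"

```text
clock: 5.88
eef_pos: [632.7, 300.3, 101.8]
eef_rot: [-3.141, -0.002, 0.078]
wrist_force: [0.6, 0.8, -2.8]
finger_gap: 14.0
finger_force: 25.0
```

>>> arm_command --pt "0 0 0 -50 0" --pt "0 0 0 -100 0" --pt "0 0 0 -135 0" --pt "0 -10 48 -135 0" --pt "0 -20 98 -135 0" --pt "0 -32 155 -135 0" --pt "0 -44 212 -135 0" --pt "0 -56 268 -135 0" --pt "0 -68 325 -135 0" --pt "0 -80 382 -135 0" --pt "0 -91 438 -135 0" --pt "0 -102 488 -135 0" --pt "0 -111 530 -135 0" --pt "0 -117 560 -135 0" --pt "0 -119 570 -110 0" --pt "0 -119 570 -70 0" --pt "0 -119 570 -40 0" --pt "0 -119 570 -40 0" --pt "0 -119 570 -40 0"

```text
clock: 8.25
eef_pos: [558.3, -277.6, 141.9]
eef_rot: [3.141, -0.001, 0.078]
wrist_force: [0.5, -0.3, -2.0]
finger_gap: 13.4
finger_force: 25.0
```

```bash
python3 - <<'E'
from m import *
t=imaging.camera("top");c=imaging.camera("scene")
for x,n in((t,"t"),(c,"s")):
    a=x["img"][120:320,330:530] if n=="t" else x["img"][110:310,150:350]
    cv2.imwrite(f"pics/{n}1.png",cv2.resize(a,(400,400))[...,::-1])
s=monitor.read_state();print(s["eef_pos"],s["eef_rot"])
a=cv2.hconcat([cv2.imread("pics/t1.png"),cv2.imread("pics/s1.png")]);cv2.imwrite("pics/c1.png",a)
E
```

```text
[ 558.44 -277.6   142.19] [ 3.14 -0.    0.08]
```

View pics/c1.png

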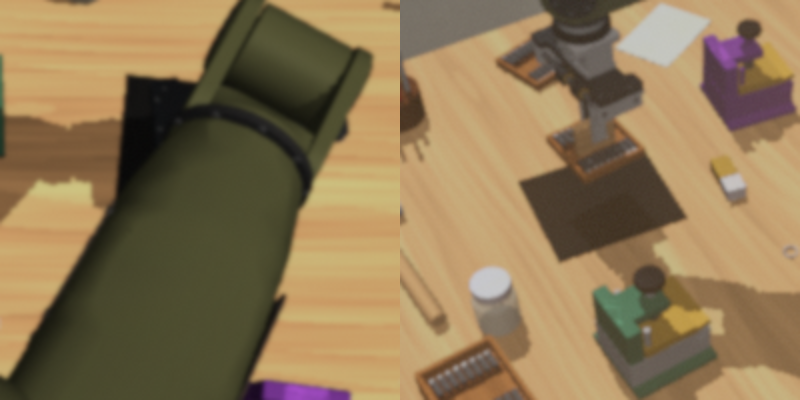

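The tray hangs level over the mat (scene half at about (595,150), casting its shadow on the mat). Next I'll lower it.

>>> arm_command --pt "0 0 0 40 0" --pt "0 0 0 75 0" --pt "0 0 0 90 0" --pt "0 0 0 96 0" --pt "0 0 0 99 0" --pt "0 0 0 99 0" --pt "0 0 0 99 0"

```text
clock: 9.22
eef_pos: [558.4, -277.6, 42.6]
eef_rot: [3.141, -0.002, 0.078]
wrist_force: [0.1, 0.1, 2.6]
finger_gap: 14.1
finger_force: 25.0
```

>>> arm_command --pt "0.5 0 0 0 0" --pt "0.5 0 0 0 0" --pt "0.5 0 0 0 0" --pt "0.5 0 0 0 0" --pt "0.5 0 0 -20 0" --pt "0.5 0 0 -60 0" --pt "0.5 0 0 -120 0" --pt "0.5 0 0 -180 0" --pt "0.5 3 -60 -185 1.5" --pt "0.5 5 -120 -185 1.5" --pt "0.5 7 -180 -185 1.5" --pt "0.5 9 -240 -185 1.5" --pt "0.5 11 -300 -185 1.5" --pt "0.5 13 -360 -185 1.5" --pt "0.5 15 -420 -185 1.5" --pt "0.5 17 -480 -185 1.5" --pt "0.5 20 -540 -170 1.5" --pt "0.5 21 -572 -120 1.5" --pt "0.5 21 -572 -90 1.5" --pt "0.5 21 -572 -90 1.5"

```text
clock: 11.72
eef_pos: [533.6, 294.5, 130.7]
eef_rot: [3.14, 0.003, 0.052]
wrist_force: [0.0, 0.3, 1.4]
finger_gap: 46.9
finger_force: 0.0
```

```bash
python3 - <<'E'
from m import *
t=imaging.camera("top");c=imaging.camera("scene")
s=monitor.read_state();print(s["eef_pos"],np.degrees(s["eef_rot"]))
r=[q for q in trace(t,"tray") if q["p"]>.3]
print([fit(t,q["region"],17) for q in r])
a=t["img"][120:320,330:530];b=c["img"][300:400,310:410]
cv2.imwrite("pics/c2.png",cv2.hconcat([cv2.resize(a,(400,400)),cv2.resize(b,(400,400))])[...,::-1])
E
```

```text
[535.11 294.54 133.65] [-179.95   -0.12    2.92]
[array([ 557.69, -277.46,  102.19,  106.67,    4.33]), array([647.1 , 301.65,  40.41,  20.4 ,   2.78])]
```

View pics/c2.png

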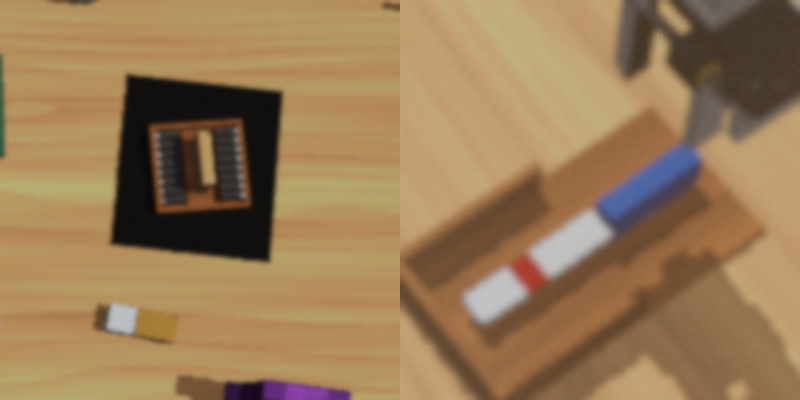

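The tray sits flat near the mat centre and has been let go. The whole feeler shows in the open box: tip at crop (73,311), red band at (130,272), handle rear end at (295,150).

```bash
python3 - <<'E'
from m import *
c=imaging.camera("scene");t=imaging.camera("top")
k=lambda u,v:(310+u/4-.4,300+v/4-.4)
for n,p,z in(("tip",(73,311),21),("band",(130,272),21),("bladefoot",(209,225),21)): print(n,at(c,k(*p),z))
m=(lambda h:(h[...,1]<45)&(h[...,2]>120))(cv2.cvtColor(c["img"],cv2.COLOR_RGB2HSV))
m[:330]=0;m[:,:320]=0;m[400:]=0;m[:,380:]=0
ys,xs=np.nonzero(m);w=np.array([at(c,(x,y),21)[:2] for x,y in zip(xs,ys)])
v=cv2.fitLine(w.astype(np.float32),cv2.DIST_HUBER,0,.01,.01).ravel();print(len(w),v,np.degrees(np.arctan(v[1]/v[0])),w[:,0].max(),w[:,0].min())
b=blue(c);b[:300]=0;b[400:]=0;b[:,:310]=0;b[:,410:]=0;print("blue",fit(c,b,26))
E
```

```text
tip [663.53 304.01  21.  ]
band [622.69 301.1   21.  ]
bladefoot [566.88 300.66  21.  ]
313 [  1.     0.08 615.61 300.4 ] 4.6913033 664.8595941614833 501.1491266219922
blue [532.54 291.87  60.5    7.56   3.43]
```

>>> arm_command --pt "0.5 0 0 50 -1" --pt "0.5 0 0 90 -1" --pt "0.5 0 0 103 -1" --pt "0.5 0 0 106 -1" --pt "0.5 0 0 106 -1" --pt "0 0 0 106 -1" --pt "0 0 0 106 -1" --pt "0 0 0 106 -1" --pt "0 0 0 106 -1" --pt "0 0 0 106 -1" --pt "0 0 0 106 -1" --force 45

```text
clock: 13.35
eef_pos: [534.5, 294.6, 25.7]
eef_rot: [-3.142, -0.0, 0.069]
wrist_force: [-1.2, -0.5, 3.3]
finger_gap: 15.5
finger_force: 45.0
```

>>> arm_command --pt "0 0 0 -10 0" --pt "0 0 0 -25 0" --pt "0 0 0 -45 0" --pt "0 0 0 -70 0" --pt "0 0 0 -70 0"

```text
clock: 13.98
eef_pos: [535.4, 295.1, 98.2]
eef_rot: [-3.14, -0.004, 0.069]
wrist_force: [-0.9, 0.6, -1.5]
finger_gap: 15.3
finger_force: 45.0
```

>>> arm_command --pt "0 -50 0 0 1" --pt "0 -100 0 0 2" --pt "0 -135 30 0 3" --pt "0 -138 85 0 3" --pt "0 -142 140 0 3.2" --pt "0 -146 190 0 3.2" --pt "0 -150 240 0 3.2" --pt "0 -154 275 0 3.2" --pt "0 -155 284 15 3.2" --pt "0 -155 284 26 3.2" --pt "0 -155 284 26 3.2" --pt "0 -155 284 26 3.2"

```text
clock: 15.48
eef_pos: [399.5, 1.1, 69.6]
eef_rot: [-3.142, -0.0, 0.014]
wrist_force: [-0.0, 0.5, -0.7]
finger_gap: 15.8
finger_force: 45.0
```

```bash
python3 - <<'E'
from m import *
t=imaging.camera("top");c=imaging.camera("scene")
s=monitor.read_state();print(s["eef_pos"],np.degrees(s["eef_rot"]),s["finger_gap"])
a=t["img"][150:270,245:365];b=c["img"][200:320,235:355]
cv2.imwrite("pics/c3.png",cv2.hconcat([cv2.resize(x,(400,400),interpolation=2) for x in(a,b)])[...,::-1])
E
```

```text
[399.56   1.    69.78] [180.    -0.03   0.8 ] 15.776380352267875
```

View pics/c3.png

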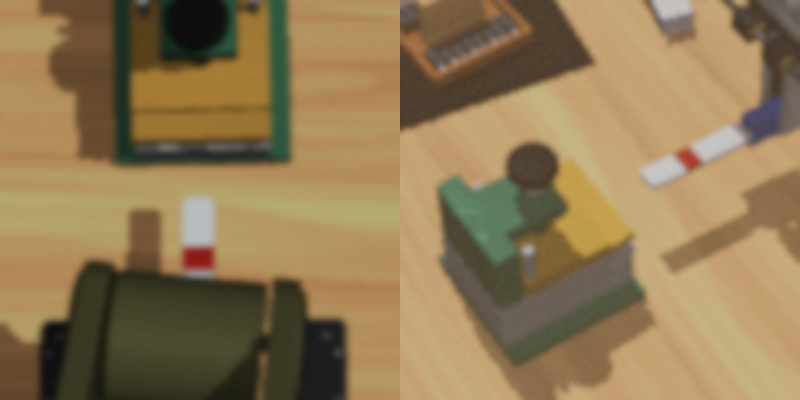

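Blade tip is at top crop (199,198), aligned with the press mouth (brass edge at v≈142, base front edge at v≈160).

```bash
python3 - <<'E'
from m import *
c=imaging.camera("scene");t=imaging.camera("top")
kt=lambda u,v:(245+u/3.333-.35,150+v/3.333-.35)
ks=lambda u,v:(235+u/3.333-.35,200+v/3.333-.35)
print("tip top",at(t,kt(199,198),64),"band mid",at(t,kt(199,258),64))
print("tip L/R",at(t,kt(183,198),64),at(t,kt(215,198),64))
for z in(58,61,64,67): print(z,"scene tip",at(c,ks(248,178),z)[:2],"band",at(c,ks(287,158),z)[:2])
print("brass front",at(t,kt(132,142),62),at(t,kt(270,139),62), at(t,kt(132,142),71))
print("base front",at(t,kt(115,162),5),at(t,kt(290,160),5))
print("base sides",at(t,kt(118,100),20),at(t,kt(290,100),20))
print("scene brass corner",at(c,ks(233,237),66))
E
```

```text
tip top [531.61   2.13  64.  ] band mid [492.1    1.67  64.  ]
tip L/R [531.52  12.5   64.  ] [531.69  -8.24  64.  ]
58 scene tip [523.2  -2.5] band [485.94  -3.72]
61 scene tip [524.52  -0.36] band [487.36  -1.59]
64 scene tip [525.84   1.77] band [488.79   0.55]
67 scene tip [527.16   3.9 ] band [490.21   2.69]
brass front [568.97  46.32  62.  ] [571.71 -43.67  62.  ] [566.8   45.78  71.  ]
base front [568.67  61.11   5.  ] [571.04 -58.01   5.  ]
base sides [608.17  58.85  20.  ] [609.13 -57.51  20.  ]
scene brass corner [567.15  46.76  66.  ]
```

>>> arm_command --pt "0 0 0 5 0" --pt "0 10 0 5 0" --pt "0 20 0 5 0" --pt "0 28 0 5 0" --pt "0 34 0 5 0" --pt "0 38 0 5 0" --pt "0 42 0 5 0" --pt "0 45 0 5 0" --pt "0 48 0 5 0" --pt "0 51 0 5 0" --pt "0 54 0 5 0" --pt "0 57 0 5 0" --pt "0 60 0 5 0" --pt "0 60 0 5 0" --force 60

```text
clock: 17.42
eef_pos: [459.7, 1.4, 64.5]
eef_rot: [3.142, -0.001, 0.013]
wrist_force: [-0.1, -0.4, -4.8]
finger_gap: 15.7
finger_force: 60.0
```

>>> arm_command --pt "0 3 0 0 0" --pt "0 6 0 0 0" --pt "0 9 0 0 0" --pt "0 12 0 0 0" --pt "0 15 0 0 0" --pt "0 18 0 0 0" --pt "0 18 0 0 0" --pt "0 18 0 0 0"

```text
clock: 18.42
eef_pos: [477.7, 1.6, 64.6]
eef_rot: [3.142, -0.001, 0.013]
wrist_force: [2.8, -0.6, -5.2]
finger_gap: 15.7
finger_force: 60.0
```

```bash
python3 - <<'E'
from m import *
t=imaging.camera("top");c=imaging.camera("scene")
s=monitor.read_state();print(s["eef_pos"],s["wrist_force"],s["moment"],s["finger_gap"])
a=t["img"][160:240,265:345];b=c["img"][210:310,235:335]
cv2.imwrite("pics/c4.png",cv2.hconcat([cv2.resize(x,(400,400),interpolation=2) for x in(a,b)])[...,::-1])
E
```

```text
[477.77   1.59  64.68] [ 3.05  0.32 -5.38] [0.06 0.13 0.03] 15.3868925437185
```

View pics/c4.png

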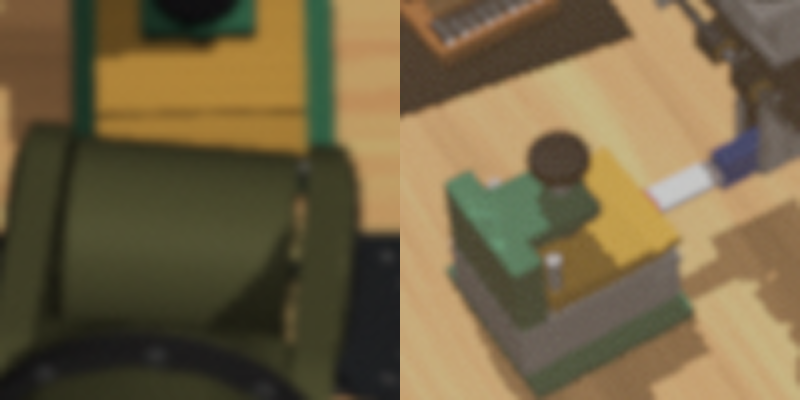

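Scene crop: the blade is inside the mouth and only a sliver of red shows at the brass edge, around (655,195), which fits about 40 mm of insertion. I'll check the brass plate's rise against the first image.

```bash
python3 - <<'E'
from m import *
c=imaging.camera("scene");g0=cv2.cvtColor(cv2.imread("pics/scene0.png"),6).astype(np.float32);g1=cv2.cvtColor(c["img"],7).astype(np.float32)
def sh(x0,x1,y0,y1):
    w=np.eye(2,3,dtype=np.float32);m=np.zeros(g0.shape,np.uint8);m[y0:y1,x0:x1]=1
    return cv2.findTransformECC(g0,g1,w,cv2.MOTION_TRANSLATION,(3,200,1e-5),m,3)[1][:,2]
print("brass",sh(285,308,250,285),sh(280,303,262,282),"arm",sh(245,275,250,290),"base",sh(262,308,278,305))
p=np.array([585,-20,71]);print("2.5mm rise px",proj(c,p+[0,0,2.5])-proj(c,p))
s=monitor.read_state();print(s["wrist_force"],s["qd"])
E
```

```text
brass [ 0.05 -0.94] [ 0.03 -0.6 ] arm [-0.01  0.  ] base [-0.6  -0.64]
2.5mm rise px [-0.03 -0.62]
[ 2.14  0.03 -5.55] [-0.  0.  0. -0.  0.  0.]
```

The brass plate has risen about 2.5–3.8 mm and the static parts of the press haven't moved. I'm handing the job in.

```bash
python3 -c "
from cell import job; print(job.sign_off())"
```

```text
the job is handed in; nothing more can be done
None
```

The job is handed in, but the hand-in gave no verdict: the tray is flat and let go near the middle of the mat, and the blade is still gripped, level, about 40 mm into the green press, with the brass plate up roughly 3 mm on it (estimated from the camera).

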